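Tighten the slicing fence's wing nut with fingertip strokes

TASK

The fence of the black slicing board is held by a wing nut that has worked loose. Turn the nut clockwise (seen from above) by pushing its wings round with a fingertip, stroke after stroke, one wing face at a time, until it is fully tight on its washer. Do not pinch or grip the nut, and leave everything else on the board and the table where it is.

Things in the scene. Friction and masses are not known exactly. Their poses are not given: they have to be found in the camera images.
- slicing_board: black plastic slicing board, 220x260 mm, top 20 mm above the table, fixed. Origin: on the table plane (z = 0), exactly under the axis of the wing nut; x points from the nut to the fence (away from the robot, give or take the board's yaw), y along the fence to the left, z up. The board spans x -90 to +130, y -130 to +130 mm; the fence's steel foot plate spans x -28 to +42 mm, top at z = 24 mm
- fence_lip (a point): middle of the free edge of the fence's top lip (board frame x = 24, y = 0, z = 74 mm). The steel fence, 200 mm long in y, stands behind the nut: an upright sheet at x = 40 to 44 mm up to z = 76 mm, whose lip (z 73 to 76) overhangs toward the nut to x = 24 mm, so fingers from above reach the nut's wings only from the front and sides, not round behind
- washer_top (a point): on the nut's axis, top of the washer (15 mm radius) on which the nut ends: board frame z = 26 mm. The fixed upright stud (5 mm radius) on this axis ends at z = 58 mm. When the nut is tight its wings point along the board's (-1, 1) and (1, -1) diagonals
- wing_nut (a joint): turn of the dark steel wing nut on the stud, rad; grows clockwise seen from above (tightening). Range 0 to 8.0; 8.0 = tight on the washer (hard stop); starts loose between 1 and 3.5. It sinks 8 mm a turn: its underside is at z = 26 mm + 1.27 mm x (8.0 - value). Light friction (0.04 N m: 1 to 2 N on a wing); it stays where it is left
- wing_a_tip (a point): outer end of one of the nut's two wings: this point is 33 mm from the axis, 20 mm above the nut's underside. The wings are flat, upright, opposite each other, 6.6 mm thick, reach 36 mm from the axis and span 5 to 33 mm above the nut's underside. The round hub between them has 12.5 mm radius at its foot, 9 mm at its top, and is 16 mm high
- wing_b_tip (a point): the same point on the opposite wing
- wing_a_lead: flat face of wing a, 19x17 mm, the face that leads when the nut tightens (clockwise side); origin on the nut's axis at its underside
- wing_a_trail: flat face of wing a, 19x17 mm, the face to push for tightening (counter-clockwise side); origin on the nut's axis at its underside
- wing_b_lead: flat face of wing b, 19x17 mm, the face that leads when the nut tightens (clockwise side); origin on the nut's axis at its underside
- wing_b_trail: flat face of wing b, 19x17 mm, the face to push for tightening (counter-clockwise side); origin on the nut's axis at its underside
- portion_cup: clear open sauce cup, 65 mm across, 33 mm high, standing on the board behind the fence; origin at the centre of its underside. Bystander, loose, to be left alone
- deli_cup_a: lidded tub of clear plastic, about 86x78x59 mm, left of the board; origin at the centre of its underside. Bystander, loose, to be left alone
- deli_cup_b: lidded tub of clear plastic, about 86x78x59 mm, to the right of the board; origin at the centre of its underside. Bystander, loose, to be left alone
- label_roll: roll of white labels lying flat, 62 mm across, 28 mm high, to the right of the board; origin at the centre of its underside. Bystander, loose, to be left alone
- ticket_block: slotted aluminium ticket holder, 32x92x30 mm, well to the left; origin at the centre of its underside. Bystander, loose, to be left alone
- salt_shaker: small salt shaker, 44 mm across, 90 mm high, well to the left; origin at the centre of its underside. Bystander, loose, to be left alone
- spoon: metal spoon lying flat, 241x50x20 mm, well to the right; origin at the centre of its underside. Bystander, loose, to be left alone

How it is judged:
At the end, for the whole second after the job is handed in: The wing nut is at rest and turned home on its washer (within 0.35 rad, 20 degrees, of its hard stop), and every bystander is within 20 mm of where it stood (value of joint wing_nut above 7.65 rad and velocity of joint wing_nut between -0.05 and 0.05 rad/s and distance of each of portion_cup, deli_cup_a, deli_cup_b, label_roll, ticket_block, salt_shaker, spoon from where it was at the start of the episode below 0.02 m); the robot touches nothing.
It fails at once if the nut is pinched or gripped: two of its four wing faces are pressed by the fingers at once (more than 1.5 N each) ((contact force between the fingers and wing_a_trail above 1.5 N and contact force between the fingers and wing_a_lead above 1.5 N) or (contact force between the fingers and wing_b_lead above 1.5 N and contact force between the fingers and wing_a_lead above 1.5 N) or (contact force between the fingers and wing_b_lead above 1.5 N and contact force between the fingers and wing_a_trail above 1.5 N) or (contact force between the fingers and wing_b_trail above 1.5 N and contact force between the fingers and wing_a_lead above 1.5 N) or (contact force between the fingers and wing_b_trail above 1.5 N and contact force between the fingers and wing_a_trail above 1.5 N) or (contact force between the fingers and wing_b_trail above 1.5 N and contact force between the fingers and wing_b_lead above 1.5 N)).
It fails at once if a bystander is lifted, carried or pushed more than 20 mm (distance of any of portion_cup, deli_cup_a, deli_cup_b, label_roll, ticket_block, salt_shaker, spoon from where it was at the start of the episode above 0.02 m).
It also fails if it takes over 51 s, if anything falls off the work surface, if the arm or the gripper's body presses on something with over 40 N, if the wrist force passes 120 N, or if a joint passes its speed limit or range.

ROBOT

A 7-joint arm with a two-finger parallel gripper is mounted at the origin on a cart in front of the work surface, level with it; the furniture and walls round the work are solid. World frame = base frame: x ahead of the robot, y to its left, z up, the work surface at z = 0. Lengths are in m, angles in rad, forces in N, time in s.
With the tool pointing down it reaches from about 0.425 to 0.925 m from the base axis. Payload 6.8 kg.
Tool frame: the origin (TCP) lies at the very end of the fingers, on their centre line; the grasp point (between the pads) lies 19 mm behind it (hold_point_z is the distance from the TCP to the grasp point, in m); z points along the fingers, y is the direction in which the jaws open and shut (so a half turn about z gives the same grasp; the last joint's range is limited). The gripper opens to 85 mm and grips with 20 to 120 N. Pads are 22 mm wide; open, the fingers measure 114 mm over their backs; the gripper's body (76 mm by 85 mm) begins 54 mm behind the grasp point. The pads swing forward as they close: fully open they stand 13 mm farther back than shut.
Start: joints at [1.112, 0.477, 0.022, 1.555, -0.011, 1.109, -0.083], TCP at [0.232, -0.634, 0.231] pointing down, gripper open.
Joint ranges: [-2.96, 2.96], [-0.34, 2.1], [-1.41, 1.46], [0.24, 2.44], [-1.37, 4.51], [0.17, 1.92], [-2.96, 2.96]. Speed limits (rad/s): [2.39, 2.39, 3.14, 3.14, 3.14, 3.14, 3.14].

INTERFACE

Orientations are given as a unit quaternion [w, x, y, z].
In Python, from station import get_obs, read_camera, calibration, hand_in, regions_of, hold_point_z gives the robot as it stands.
- The arm moves only by the tool send_rows, never from a script. Its argument "motion" is text: rows parted by semicolons, each of 7 numbers parted by spaces: the shift along the world's x, y, z in cm, then the turn, a rotation vector about the world's x, y, z in degrees, then the closure, from 0 (fully open) to 1 (shut). In form: dx dy dz rx ry rz fingers; .... A call has 1 to 20 rows; each row shifts and turns the pose as measured when the row begins; what a row does not reach is not made up. A row lasts 1/12 s, in which the tool goes at most 41.7 mm and 7.16 degrees, less where a joint would pass 70% of its speed; a pose out of reach is approached as far as the arm can. A call is refused whole if a number of a shift passes 4.17 or a number of a turn 7.16, either way. A call with a gripper value outside its range is refused whole. The fingers move at their own pace and stop on an object; "newtons" is the grip in N (left out, the last holds). Time passes only in rows, so rows that do not move let the fingers close. It gives the time, the measured TCP pose, the force and the opening at its end, in the units of the state.
- get_obs(): the state, without advancing time (a new reading comes with each control period).
- read_camera(name): name is "side" or "top" or "wrist"; returns the picture (480x640x3 uint8, red, green, blue); there is no depth.
- calibration(name): a dict with "mtx" (3x3 intrinsics, pixels), "R" (3x3) and "t" (3): a world point X has camera coordinates R X + t; the wrist camera has in their place "hand_eye" (4x4, takes a point from camera to tool coordinates, whose origin is the TCP and whose axes are the flange's). Camera axes: x right, y down, z forward; pixel columns grow to the right and rows downward; lengths in m; the calibration is good to about 2 mm. A picture is of the moment at which its call begins: read the wrist's pose just before it. calibration takes no time and is no camera call.
- hand_in(): hands the job in, once; it reports no verdict.
Trained networks look in the newest picture that a camera, given by its name, has taken for a name from the list of things; names that differ only in an ending like _2 or _b are one class to them, and where a whole thing is asked for, a point or a joint stands for the part that bears it (a point fixed in the world has none). Each returns a list of dicts, best first, with "conf" (0 to 1); they miss things now and then, are a little off and sometimes report something else, mostly with a low value. They report only what shows in the picture. A call takes as long as a camera call.
- regions_of(thing, camera): "region" (480x640 bool, what is visible of it) and "point" ([column, row] in pixels, amid what is visible of it).
The state is a dict: "t": time; "q": joint angles; "joint_vel": joint speeds; "joint_torque": joint torques, N m; "eef_pos": TCP position; "tool_rot": TCP orientation; "contact_force": force on the tool from outside, world axes, zero at the start; "torque": the same for the moment, N m; "gripper_width": opening from 0.0 (shut) to 1.0 (fully open).
Only numpy, scipy, OpenCV 4.12 (cv2) and the standard library are available. Lean on these libraries where they do the work, as an engineer would, in place of code of your own. Each camera call takes 0.05 s, during which the arm holds its last target.

## Working session

There is one attempt and no reset: what is moved stays moved. The work goes in short steps, Python scripts to look and compute and a tool call to move; the robot and the scene stay as the last step left them, time stands still between calls to the robot, and variables do not carry over. Pictures are saved under pics/ and viewed, and the job is handed in when it is done.

Besides the shell and the picture viewer there is one more tool, called after "Emit:" in YAML: its name, and indented under it one key for each argument. send_rows: Moves the arm, as the interface text tells. Its arguments: {"type":"object","properties":{"motion":{"type":"string"},"newtons":{"type":"number"}},"required":["motion"]}

```bash
mkdir -p pics; ls; cat > h.py <<'E'
import numpy as np, cv2
from station import *
def save(cam,name):
    im=read_camera(cam); cv2.imwrite(f'pics/{name}.png',im[:,:,::-1]); return im
def proj(cam,P):
    c=calibration(cam); p=np.array(c['R'])@np.array(P)+np.array(c['t']).ravel(); u=np.array(c['mtx'])@p; return u[:2]/u[2]
def ray_z(cam,uv,z):
    c=calibration(cam);R=np.array(c['R']);t=np.array(c['t']).ravel()
    o=-R.T@t; d=R.T@np.linalg.inv(c['mtx'])@np.array([uv[0],uv[1],1.]); return o+d*(z-o[2])/d[2]
E
python3 - <<'E'
from h import *
o=get_obs(); print(o['t'],o['eef_pos'],o['tool_rot'],o['contact_force'],hold_point_z)
for c in ['top','side']:
    save(c,c+'0'); k=calibration(c); print(c,np.array(k['mtx']).round(1).tolist(),np.array(k['R']).round(3).tolist(),np.array(k['t']).round(3).tolist())
for n in ['slicing_board','wing_nut','deli_cup_a','label_roll','portion_cup','spoon']:
  for c in ['top','side']:
    for r in regions_of(n,c)[:2]:
        print(n,c,round(r['conf'],2),r['point'],r['region'].sum(), ray_z(c,r['point'],.03).round(3))
print(get_obs()['t'])
E
```

```text
pics
0.0 [ 0.2317409  -0.63332653  0.23032004] [-8.94559877e-04  9.84655824e-01  1.74505164e-01 -2.35332252e-04] [ 0.92826633 -0.22334791 -0.47234278] 0.0187
top [[588.8, 0.0, 325.9], [0.0, 588.8, 243.2], [0.0, 0.0, 1.0]] [[-0.096, -0.995, -0.001], [-0.974, 0.094, -0.206], [0.205, -0.019, -0.979]] [0.035, 0.549, 1.551]
side [[623.0, 0.0, 331.6], [0.0, 623.0, 236.4], [0.0, 0.0, 1.0]] [[-0.717, -0.697, 0.012], [-0.599, 0.607, -0.523], [0.357, -0.382, -0.852]] [0.382, 0.368, 1.965]
slicing_board top 0.77 [299.4, 251.6] 6681 [0.539 0.057 0.03 ]
slicing_board side 0.9 [316.2, 258.4] 3962 [0.537 0.071 0.03 ]
slicing_board side 0.38 [214.5, 307.4] 215 [0.642 0.429 0.03 ]
wing_nut top 0.67 [293.2, 253.7] 6594 [0.534 0.074 0.03 ]
wing_nut side 0.54 [318.9, 256.3] 98 [0.536 0.059 0.03 ]
deli_cup_a top 0.94 [220.4, 264.8] 597 [0.523 0.277 0.03 ]
deli_cup_a top 0.85 [373.9, 254.1] 635 [ 0.512 -0.148  0.03 ]
deli_cup_a side 0.86 [277.3, 295.7] 459 [0.528 0.259 0.03 ]
deli_cup_a side 0.62 [365.1, 224.0] 431 [ 0.513 -0.147  0.03 ]
label_roll top 0.82 [359.0, 212.5] 369 [ 0.634 -0.12   0.03 ]
label_roll top 0.5 [297.4, 254.4] 97 [0.531 0.063 0.03 ]
label_roll side 0.74 [336.3, 208.0] 272 [ 0.631 -0.125  0.03 ]
portion_cup top 0.75 [291.4, 224.9] 400 [0.617 0.072 0.03 ]
portion_cup top 0.36 [295.0, 253.0] 6586 [0.536 0.069 0.03 ]
spoon top 0.84 [491.5, 254.7] 543 [ 0.479 -0.472  0.03 ]
spoon side 0.7 [427.1, 178.8] 257 [ 0.484 -0.452  0.03 ]
0.7
```

```bash
python3 - <<'E'
import cv2
for c,(u,v) in {'top':(297,250),'side':(318,258)}.items():
    im=cv2.imread(f'pics/{c}0.png'); cr=im[v-60:v+60,u-80:u+80]; cv2.imwrite(f'pics/{c}0c.png',cv2.resize(cr,None,fx=5,fy=5,interpolation=cv2.INTER_CUBIC))
E
```

```text
(no output)
```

View pics/top0.png

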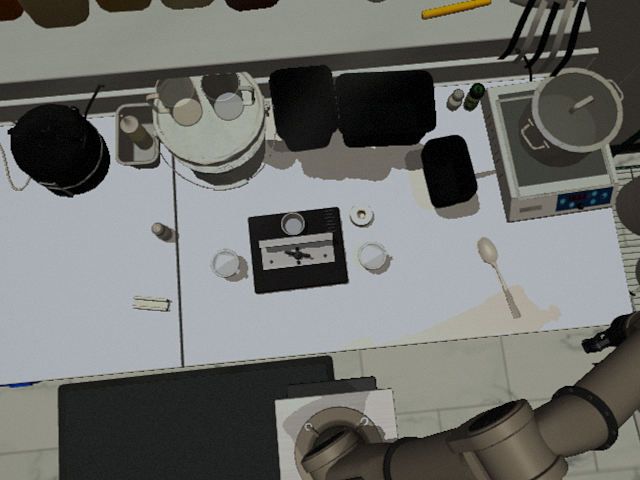

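View pics/top0c.png

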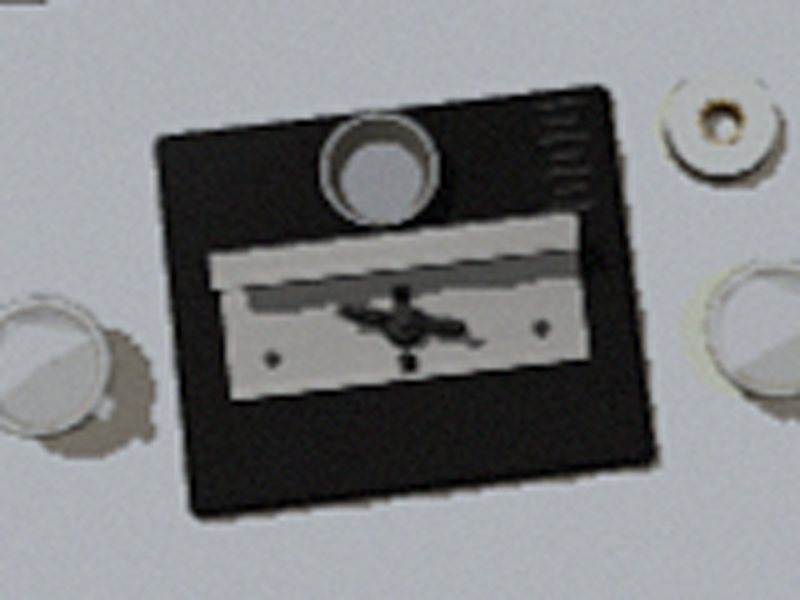

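View pics/side0c.png

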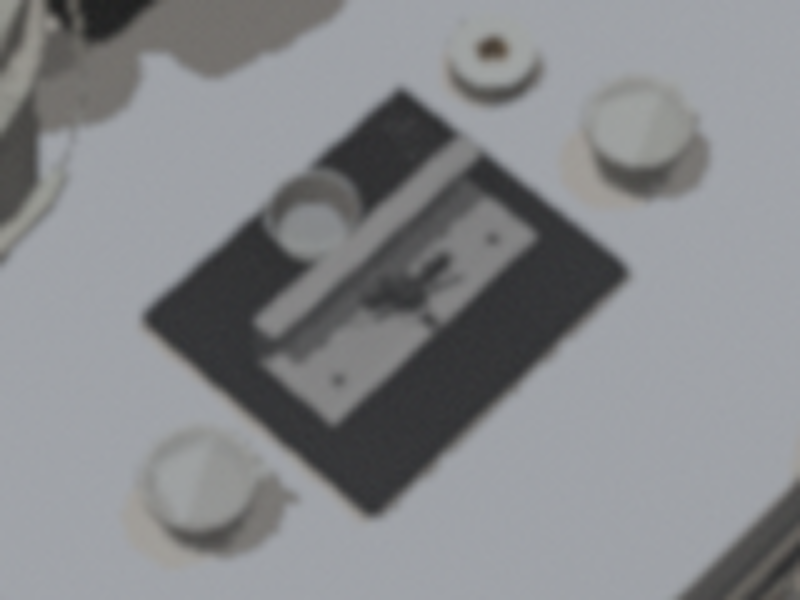

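The top view shows the black board around (297,250). The nut is at about (298,254), with its wings running nearly along the fence. Next I fit the board pose and the wing angle.

```bash
cat > fit.py <<'E'
from h import *
from scipy.optimize import least_squares
# board outline corners at z=20 (top face), crop coords -> full: top: u=217+x/5, v=190+y/5 ; side: u=238+x/5, v=198+y/5
top={(130,130):(155,136),(130,-130):(608,86),(-90,-130):(656,462),(-90,130):(192,518)}
side={(130,-130):(400,88),(-90,-130):(628,272),(-90,130):(372,516),(130,130):(143,317)}
def res(p,views):
    x,y,a=p; r=[]
    for cam,d,o in views:
        for (bx,by),(cx,cy) in d.items():
            bx,by=bx/1e3,by/1e3
            P=[x+bx*np.cos(a)-by*np.sin(a),y+bx*np.sin(a)+by*np.cos(a),.02 if 1 else 0]
            r+=list(proj(cam,P)-(np.array([o[0]+cx/5,o[1]+cy/5])))
    return np.array(r)
T=('top',top,(217,190));S=('side',side,(238,198))
for v in ([T],[S],[T,S]):
    s=least_squares(res,[.53,.06,0],args=(v,)); print(s.x, np.degrees(s.x[2]), s.fun.round(1))
E
python3 fit.py
python3 - <<'E'
from h import *
t1=ray_z('top',(217+345/5,190+312/5),.06);t2=ray_z('top',(217+465/5,190+328/5),.06)
print(t1,t2,(t1+t2)/2,np.linalg.norm(t1-t2),np.degrees(np.arctan2(*(t1-t2)[[1,0]])))
E
```

```text
[0.52705076 0.06091153 0.02205483] 1.2636483937836047 [-0.4 -0.3  0.4 -0.8  0.6  0.5 -0.6  0.4]
[0.52765944 0.06366611 0.02230315] 1.2778764731042824 [ 0.3 -0.7  1.3 -0.6 -0.2  0.8 -1.3  0.2]
[0.52737536 0.06195693 0.02211323] 1.266994665944976 [-0.8 -0.4  0.  -0.9  0.2  0.5 -0.9  0.4  0.7 -0.9  1.7 -0.9  0.2  0.6
 -0.9 -0.1]
[0.53405489 0.09214668 0.06      ] [0.51897151 0.02802335 0.06      ] [0.5265132  0.06008501 0.06      ] 0.06587343852094085 76.76326013910717
```

```bash
python3 - <<'E'
from h import *
print(np.round(calibration('wrist')['hand_eye'],3).tolist(), np.round(calibration('wrist')['mtx'],1).tolist())
E
```

```text
[[-0.001, -0.959, -0.284, 0.071], [1.0, -0.001, -0.001, -0.0], [0.001, -0.284, 0.959, -0.142], [0.0, 0.0, 0.0, 1.0]] [[361.1, 0.0, 321.3], [0.0, 361.1, 230.5], [0.0, 0.0, 1.0]]
```

Emit:
send_rows:
  motion: "3 2.5 0 0 0 -3.8 1;3 2.5 0 0 0 -3.8 1;3 2.5 0 0 0 -3.8 1;3 2.5 0 0 0 -3.8 1;3 2.5 0 0 0 -3.8 1;2 3.5 0 0 0 0 1;2 3.5 0 0 0 0 1;2 3.5 0 0 0 0 1;0 4 0 0 0 0 1;0 4 0 0 0 0 1;0 4 0 0 0 0 1;0 4 0 0 0 0 1;0 4 0 0 0 0 1;0 4 0 0 0 0 1;0 4 0 0 0 0 1;0 4 0 0 0 0 1;0 4 0 0 0 0 1;0 4 0 0 0 0 1"
  newtons: 40

```text
t: 2.2
eef_pos: [0.4409, 0.0114, 0.2347]
tool_rot: [0.005, 1.0, -0.008, 0.003]
contact_force: [1.9, -0.1, -1.0]
gripper_width: 0.005
```

Emit:
send_rows:
  motion: "0 2.5 -1.5 0 0 2.2 1;0 2.5 -1.5 0 0 0 1;0 0 -1 0 0 0 1;0 0 0 0 0 0 1"

```text
t: 2.53
eef_pos: [0.4413, 0.0746, 0.1963]
tool_rot: [0.003, 1.0, 0.02, 0.007]
contact_force: [-0.0, -0.7, -0.3]
gripper_width: -0.004
```

```bash
cat >> h.py <<'E'
from scipy.spatial.transform import Rotation as Ro
def wcam():
    o=get_obs(); q=o['tool_rot']; T=np.eye(4); T[:3,:3]=Ro.from_quat([q[1],q[2],q[3],q[0]]).as_matrix(); T[:3,3]=o['eef_pos']
    return T@np.array(calibration('wrist')['hand_eye'])
def wproj(T,P):
    p=np.linalg.inv(T)@np.append(P,1); u=np.array(calibration('wrist')['mtx'])@p[:3]; return u[:2]/u[2]
def wray(T,uv,z):
    d=T[:3,:3]@np.linalg.inv(calibration('wrist')['mtx'])@np.array([uv[0],uv[1],1.]); o=T[:3,3]; return o+d*(z-o[2])/d[2]
def b2w(x,y,z,N=(.527,.061),a=.022):
    x,y=x/1e3,y/1e3
    return np.array([N[0]+x*np.cos(a)-y*np.sin(a),N[1]+x*np.sin(a)+y*np.cos(a),z/1e3])
E
python3 - <<'E'
from h import *
o=get_obs(); print(o['t'],o['eef_pos'],o['tool_rot'])
T=wcam(); im=save('wrist','w1'); np.save('w1T.npy',T)
print('cam',T[:3,3])
im=im[:,:,::-1].copy()
for P in [(0,0,58),(-28,100,24),(-28,-100,24),(24,0,74),(24,100,74),(24,-100,74),(-90,130,20),(-90,-130,20)]:
    u=wproj(T,b2w(*P)); print(P,u.round(1)); cv2.circle(im,tuple(int(v) for v in u),3,(0,0,255),1)
cv2.imwrite('pics/w1a.png',im)
E
```

```text
2.5333 [0.44129068 0.07458606 0.19628333] [0.00272755 0.99977738 0.01962397 0.0072556 ]
cam [0.50971939 0.07774311 0.33957306]
(0, 0, 58) [343.1 105.5]
(-28, 100, 24) [221.6 140.8]
(-28, -100, 24) [456.8 144.7]
(24, 0, 74) [345.7  66.6]
(24, 100, 74) [197.7  63.9]
(24, -100, 74) [492.6  69.3]
(-90, 130, 20) [193.5 210.8]
(-90, -130, 20) [480. 215.]
```

View pics/w1a.png

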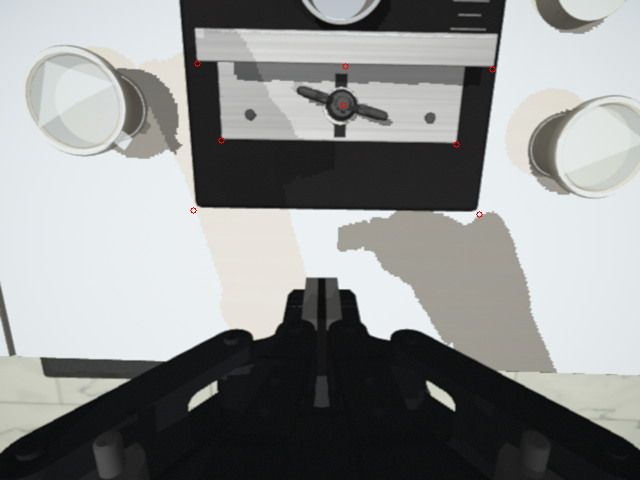

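```bash
python3 - <<'E'
from h import *
H=np.linalg.inv(np.array(calibration('wrist')['hand_eye']));K=np.array(calibration('wrist')['mtx'])
for z in [0,-10,-20,-40]:
  for x in [11,-11]:
    for y in [-14.5,0,14.5]:
      p=H@np.array([x/1e3,y/1e3,z/1e3,1]); u=K@p[:3]; print(z,x,y,(u[:2]/u[2]).round(0))
T=np.load('w1T.npy')
# wing tips: guess pixels
for z in [.06,.055]:
  a=wray(T,(299,91),z);b=wray(T,(386,117),z); print(a,b,(a+b)/2,np.linalg.norm(a-b),np.degrees(np.arctan2(*(a-b)[[1,0]])))
print(wray(T,(342,104),.058))
im=cv2.imread('pics/w1.png')
cv2.imwrite('pics/w1c.png',cv2.resize(im[40:160,260:420],None,fx=5,fy=5,interpolation=cv2.INTER_CUBIC))
cv2.imwrite('pics/w1d.png',cv2.resize(im[260:380,240:400],None,fx=5,fy=5,interpolation=cv2.INTER_CUBIC))
E
```

```text
0 11 -14.5 [287. 270.]
0 11 0 [321. 270.]
0 11 14.5 [355. 270.]
0 -11 -14.5 [288. 316.]
0 -11 0 [321. 316.]
0 -11 14.5 [354. 316.]
-10 11 -14.5 [285. 279.]
-10 11 0 [321. 279.]
-10 11 14.5 [357. 279.]
-10 -11 -14.5 [286. 328.]
-10 -11 0 [321. 328.]
-10 -11 14.5 [356. 328.]
-20 11 -14.5 [282. 290.]
-20 11 0 [321. 290.]
-20 11 14.5 [360. 290.]
-20 -11 -14.5 [284. 342.]
-20 -11 0 [321. 342.]
-20 -11 14.5 [358. 342.]
-40 11 -14.5 [275. 318.]
-40 11 0 [321. 318.]
-40 11 14.5 [366. 318.]
-40 -11 -14.5 [278. 377.]
-40 -11 0 [321. 377.]
-40 -11 14.5 [364. 377.]
[0.53557836 0.09361391 0.06      ] [0.52003981 0.02895755 0.06      ] [0.52780909 0.06128573 0.06      ] 0.06649730969124044 76.48665107023908
[0.53604083 0.09389775 0.055     ] [0.52022438 0.02808505 0.055     ] [0.52813261 0.0609914  0.055     ] 0.06768657501496121 76.48665107023913
[0.52800056 0.06185369 0.058     ]
```

View pics/w1c.png

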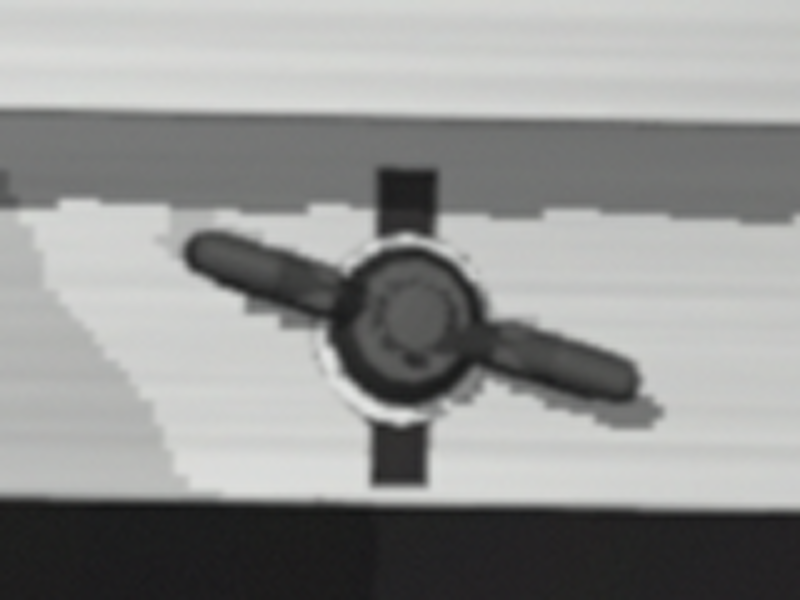

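View pics/w1d.png

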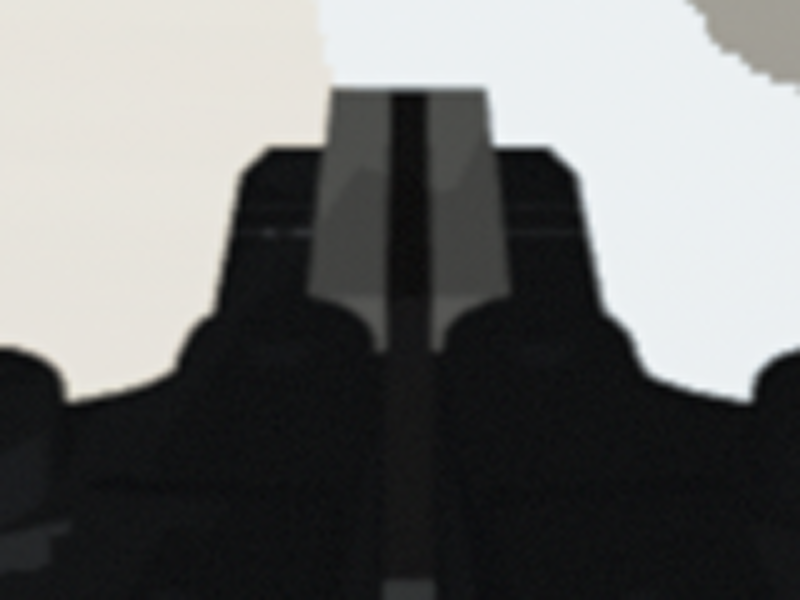

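Emit:
send_rows:
  motion: "3.4 1.2 0 0 0 -0.5 1;3.4 1.2 0 0 0 0 1;0 0 -3.5 0 0 0 1;0 0 -3.5 0 0 0 1;0 0 -3 0 0 0 1;0 0 0 0 0 0 1"

```text
t: 3.08
eef_pos: [0.5185, 0.0922, 0.1]
tool_rot: [0.004, 1.0, 0.008, 0.014]
contact_force: [-1.0, 0.1, -0.7]
gripper_width: 0.0
```

```bash
python3 - <<'E'
from h import *
o=get_obs(); print(o['t'],o['eef_pos'],o['tool_rot'],o['contact_force'])
T=wcam(); im=save('wrist','w2'); np.save('w2T.npy',T)
E
```

```text
3.0833 [0.51845756 0.09219523 0.1000308 ] [0.00352159 0.9998646  0.00840259 0.01370315] [-1.03209413  0.05409821 -0.65139972]
```

View pics/w2.png

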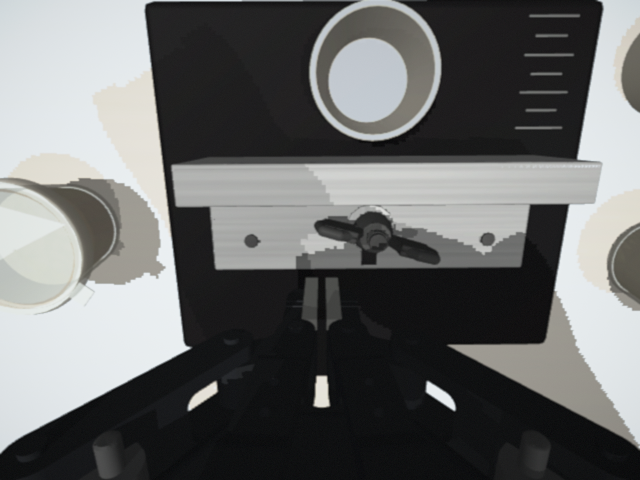

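```bash
cat >> h.py <<'E'
NA=(.5275,.0615)
def status(tb=None,yaw=.022):
    o=get_obs(); q=o['tool_rot']; R=Ro.from_quat([q[1],q[2],q[3],q[0]])
    D=Ro.from_matrix(np.array([[np.cos(yaw),np.sin(yaw),0],[np.sin(yaw),-np.cos(yaw),0],[0,0,-1]]))
    p=np.array(o['eef_pos']); d=p-np.array([*NA,0]); a=.022
    b=np.array([d[0]*np.cos(a)+d[1]*np.sin(a),-d[0]*np.sin(a)+d[1]*np.cos(a),p[2]])*1e3
    print('t',round(o['t'],2),'world',p.round(4),'board mm',b.round(1),'F',np.round(o['contact_force'],1),'rotcorr deg',np.degrees((D*R.inv()).as_rotvec()).round(2))
    if tb is not None: print('to',tb,'delta cm',((b2w(*tb,N=NA)-p)*100).round(2))
def center(th,r,gap=0,hx=11,hy=7.5):
    t=np.radians(th); e=np.array([np.cos(t),np.sin(t)]); n=np.array([-np.sin(t),np.cos(t)])
    return r*e+(3.3+hx*abs(n[0])+hy*abs(n[1])+gap)*n
E
python3 - <<'E'
from h import *
status((-17,36,42))
for th in (75,65,55,48): print(th,center(th,32).round(1))
E
```

```text
t 3.13 world [0.52   0.0924 0.1026] board mm [ -6.8  31.1 102.6] F [ 0.6 -0.4  0.6] rotcorr deg [0.36 1.75 0.32]
to (-17, 36, 42) delta cm [-1.03  0.47 -6.06]
75 [-7. 35.]
65 [-1.4 35.9]
55 [ 4.7 35.7]
48 [ 9.2 34.8]
```

Emit:
send_rows:
  motion: "-0.5 0.25 0 0.3 1.5 0 1;-0.5 0.25 0 0 0 0.3 1;0 0 0 0 0 0 1"

```text
t: 3.38
eef_pos: [0.5124, 0.0955, 0.1075]
tool_rot: [0.001, 1.0, 0.009, 0.004]
contact_force: [0.2, -0.1, -0.1]
gripper_width: 0.004
```

```bash
python3 - <<'E'
from h import *
status((-17,36,42))
E
```

```text
t 3.38 world [0.5124 0.0955 0.1075] board mm [-14.3  34.4 107.5] F [ 0.2 -0.1 -0.1] rotcorr deg [0.06 0.49 0.25]
to (-17, 36, 42) delta cm [-0.27  0.16 -6.55]
```

Emit:
send_rows:
  motion: "-0.15 0.1 -2 0 0.4 0.2 1;-0.1 0.05 -2 0 0 0 1;0 0 -1.5 0 0 0 1;0 0 -0.5 0 0 0 1;0 0 0 0 0 0 1"

```text
t: 3.8
eef_pos: [0.5169, 0.0966, 0.0562]
tool_rot: [-0.0, 1.0, 0.009, 0.011]
contact_force: [0.5, -0.1, -0.1]
gripper_width: 0.0
```

```bash
python3 - <<'E'
from h import *
status((-17,36,42))
T=wcam(); im=save('wrist','w3'); np.save('w3T.npy',T)
E
```

```text
t 3.8 world [0.5169 0.0966 0.0562] board mm [-9.8 35.3 56.2] F [ 0.5 -0.1 -0.1] rotcorr deg [-0.05  1.24  0.19]
to (-17, 36, 42) delta cm [-0.72  0.05 -1.42]
```

View pics/w3.png

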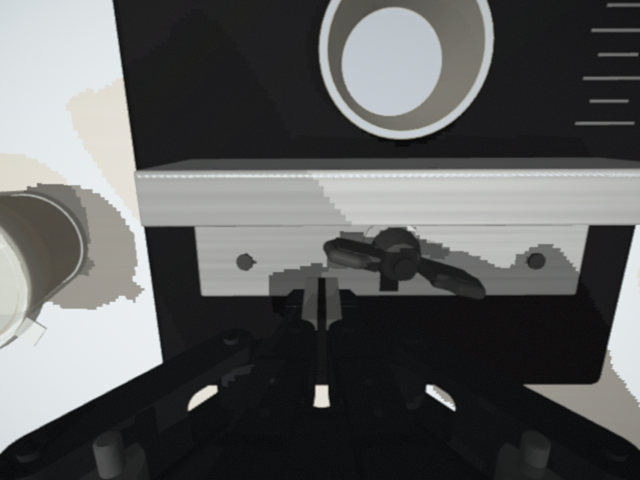

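Emit:
send_rows:
  motion: "-0.6 0.1 -0.3 0 1.2 0 1;-0.2 0 -0.7 0 0 0 1;0 0 -0.4 0 0 0 1;0 0 0 0 0.3 0 1"

```text
t: 4.18
eef_pos: [0.5109, 0.0981, 0.0456]
tool_rot: [-0.001, 1.0, 0.009, 0.0]
contact_force: [-0.6, -0.2, -0.2]
gripper_width: 0.001
```

```bash
python3 - <<'E'
from h import *
status((9,35,42))
E
```

```text
t 4.18 world [0.5109 0.0981 0.0456] board mm [-15.8  37.   45.6] F [-0.6 -0.2 -0.2] rotcorr deg [-0.11  0.02  0.22]
to (9, 35, 42) delta cm [ 2.48 -0.15 -0.36]
```

Emit:
send_rows:
  motion: "0.4 0 -0.1 0 0 0.2 1;0.4 0 -0.1 0 0 0 1;0.4 0 -0.1 0 0 0 1;0.4 0 0 0 0 0 1;0.4 0 0 0 0 0 1;0 0 0 0 0 0 1"

```text
t: 4.68
eef_pos: [0.5324, 0.0977, 0.042]
tool_rot: [-0.001, 1.0, 0.011, -0.001]
contact_force: [-0.2, 0.1, 1.2]
gripper_width: -0.004
```

```bash
python3 - <<'E'
from h import *
status((9,35,42))
T=wcam(); im=save('wrist','w4'); np.save('w4T.npy',T)
cv2.imwrite('pics/w4c.png',cv2.resize(im[180:330,220:420,::-1],None,fx=4,fy=4,interpolation=cv2.INTER_CUBIC))
E
```

```text
t 4.68 world [0.5324 0.0977 0.042 ] board mm [ 5.7 36.1 42. ] F [-0.2  0.1  1.2] rotcorr deg [-0.07 -0.12  0.02]
to (9, 35, 42) delta cm [ 0.33 -0.1  -0.  ]
```

View pics/w4c.png

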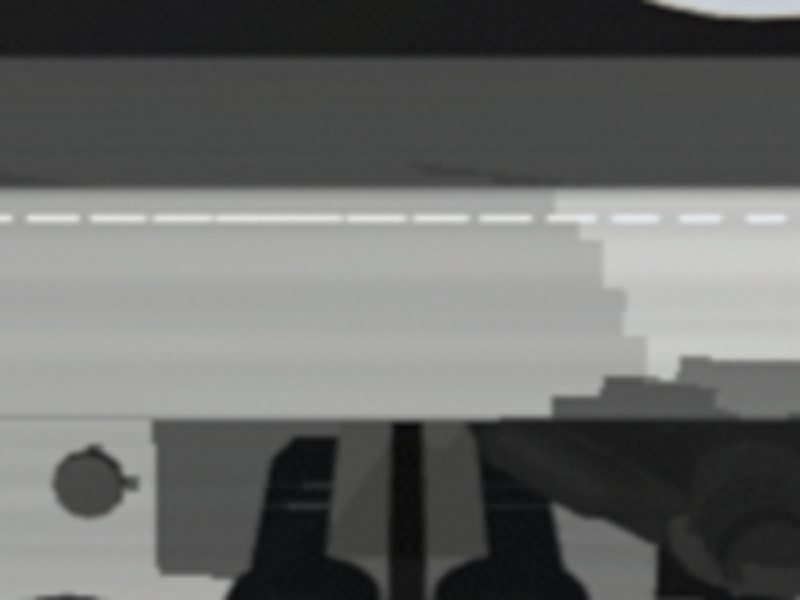

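Emit:
send_rows:
  motion: "0.3 0 0 0 0 0 1;0 0 0 0 0 0 1;-0.8 0.2 0 0 0 0 1;-0.8 0 0.5 0 0 0 1;0 0 2 0 0 0 1;0 0 2 0 0 0 1;0 0 1 0 0 0 1;0 -2 0 0 0 0 1;0 -2 0 0 0 0 1;0 -1 0 0 0 0 1;0 0 0 0 0 0 1"

```text
t: 5.65
eef_pos: [0.5143, 0.0512, 0.1017]
tool_rot: [-0.001, 1.0, 0.014, 0.001]
contact_force: [0.1, -0.3, 0.6]
gripper_width: -0.0
```

```bash
python3 - <<'E'
from h import *
status((4,-40,90))
T=wcam(); im=save('wrist','w5'); np.save('w5T.npy',T)
E
```

```text
t 5.65 world [0.5143 0.0512 0.1017] board mm [-13.4 -10.  101.7] F [ 0.1 -0.3  0.6] rotcorr deg [-0.13  0.07 -0.34]
to (4, -40, 90) delta cm [ 1.81 -2.97 -1.17]
```

View pics/w5.png

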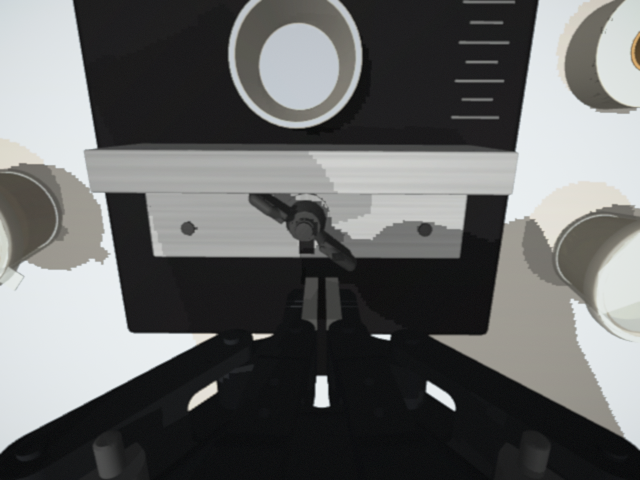

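```bash
cat >> h.py <<'E'
def ang(Tf,tip,z=.058):
    w=wray(np.load(Tf),tip,z); d=w[:2]-np.array(NA); print('tip r',np.linalg.norm(d).round(4),'board ang',(np.degrees(np.arctan2(d[1],d[0])-.022)%360).round(1))
E
python3 - <<'E'
from h import *
for z in (.05,.06):
  ang('w5T.npy',(352,267),z); ang('w5T.npy',(251,196),z)
for th in (234,229,225): print(th,center(th,27,6,11,14.5),center(th,27))
E
```

```text
tip r 0.0355 board ang 231.2
tip r 0.0343 board ang 56.4
tip r 0.0324 board ang 235.8
tip r 0.0338 board ang 51.7
234 [  5.74840945 -37.55029932] [ -2.43439033 -31.60514729]
229 [  2.75010087 -38.16597703] [ -5.24409485 -31.21672871]
225 [  0.23420997 -38.41797616] [ -7.50843071 -30.67533547]
```

Emit:
send_rows:
  motion: "0.5 -1 0 0 0 0.3 1;0.5 -1 0 0 0 0 1;0.4 -0.8 0 0 0 0 1;0 0 0 0 0 0 1;0 0 -1.2 0 0 0 1;-0.1 0 -1.2 0 0.3 0 1;-0.1 0 -1.2 0 0.3 0 1;0 0 -0.5 0 0 0 1;0 0 0 0 0 0 1"

```text
t: 6.45
eef_pos: [0.5256, 0.0288, 0.0551]
tool_rot: [-0.003, 1.0, 0.019, -0.006]
contact_force: [1.9, -0.6, 1.7]
gripper_width: 0.004
```

```bash
python3 - <<'E'
from h import *
status((6,-40,43))
E
```

```text
t 6.45 world [0.5256 0.0288 0.0551] board mm [ -2.7 -32.7  55.1] F [ 1.9 -0.6  1.7] rotcorr deg [-0.35 -0.68 -0.97]
to (6, -40, 43) delta cm [ 0.88 -0.71 -1.21]
```

Emit:
send_rows:
  motion: "0.4 -0.4 0 0 0 -0.9 1;0.4 -0.4 0 -0.3 -0.5 0 1;0 0 0 0 0 0 1"

```text
t: 6.7
eef_pos: [0.5333, 0.021, 0.0538]
tool_rot: [-0.0, 1.0, 0.011, -0.003]
contact_force: [0.2, -0.4, 0.6]
gripper_width: 0.002
```

```bash
python3 - <<'E'
from h import *
status((6,-40,43))
T=wcam(); im=save('wrist','w6'); np.save('w6T.npy',T)
cv2.imwrite('pics/w6c.png',cv2.resize(im[180:330,220:420,::-1],None,fx=4,fy=4,interpolation=cv2.INTER_CUBIC))
E
```

```text
t 6.7 world [0.5333 0.021  0.0538] board mm [  4.9 -40.6  53.8] F [ 0.2 -0.4  0.6] rotcorr deg [-0.05 -0.29 -0.06]
to (6, -40, 43) delta cm [ 0.11  0.07 -1.08]
```

View pics/w6c.png

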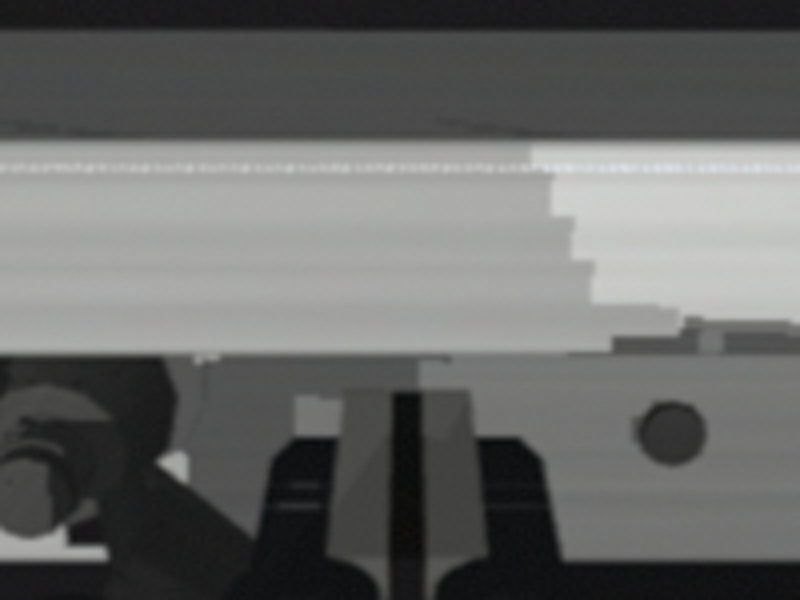

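```bash
python3 - <<'E'
from h import *
p=None
for th in range(232,40,-8):
    c=center(th,27); w=b2w(*c,43,N=NA)
    print(th,c.round(1),'' if p is None else ((w-p)*100).round(2)[:2]); p=w
E
```

```text
232 [ -3.6 -31.5] 
224 [ -8.1 -30.5] [-0.45  0.09]
216 [-12.5 -28.7] [-0.45  0.17]
208 [-16.8 -26. ] [-0.43  0.26]
200 [-20.5 -22.5] [-0.39  0.34]
192 [-23.7 -18.3] [-0.33  0.42]
184 [-26.1 -13.4] [-0.25  0.48]
176 [-27.7  -9.6] [-0.17  0.37]
168 [-29.1  -7. ] [-0.14  0.26]
160 [-30.2  -4. ] [-0.12  0.3 ]
152 [-30.9  -0.6] [-0.08  0.34]
144 [-31.2   3.1] [-0.03  0.37]
136 [-30.8   7. ] [0.03 0.4 ]
128 [-29.7  11.1] [0.1  0.41]
120 [-27.9  15.1] [0.17 0.41]
112 [-25.2  18.9] [0.25 0.39]
104 [-21.9  22.4] [0.33 0.35]
96 [-17.8  25.3] [0.4 0.3]
88 [-13.6  27.5] [0.41 0.23]
80 [-10.5  29.3] [0.31 0.18]
72 [-6.9 30.6] [0.35 0.15]
64 [-3.  31.5] [0.4  0.09]
56 [ 1.3 31.7] [0.43 0.03]
48 [ 5.8 31.1] [ 0.45 -0.05]
```

Emit:
send_rows:
  motion: "0 0 -0.6 0 -0.2 0 1;0 0 -0.5 0 0 0 1;0 0 0 0 0 0 1"

```text
t: 7.0
eef_pos: [0.5339, 0.0213, 0.043]
tool_rot: [-0.001, 1.0, 0.011, 0.0]
contact_force: [-0.5, -0.3, 0.4]
gripper_width: -0.001
```

Emit:
send_rows:
  motion: "-0.4 0.45 0 0 0 0 1;-0.5 0.4 0 0 0 0 1;-0.45 0.1 0 0 0 0 1;-0.45 0.2 0 0 0 0 1;-0.45 0.25 0 0 0 0 1;-0.4 0.35 0 0 0 0 1;0 0 0 0 0 0 1"

```text
t: 7.58
eef_pos: [0.5057, 0.0404, 0.0437]
tool_rot: [-0.001, 1.0, 0.011, 0.002]
contact_force: [1.1, -0.1, -0.3]
gripper_width: -0.0
```

```bash
python3 - <<'E'
from h import *
status((-26,-13.4,43))
T=wcam(); im=save('wrist','w7'); np.save('w7T.npy',T)
cv2.imwrite('pics/w7c.png',cv2.resize(im[180:330,220:420,::-1],None,fx=4,fy=4,interpolation=cv2.INTER_CUBIC))
E
```

```text
t 7.58 world [0.5057 0.0404 0.0437] board mm [-22.2 -20.6  43.7] F [ 1.1 -0.1 -0.3] rotcorr deg [-0.07  0.22 -0.03]
to (-26, -13.4, 43) delta cm [-0.39  0.72 -0.07]
```

View pics/w7c.png

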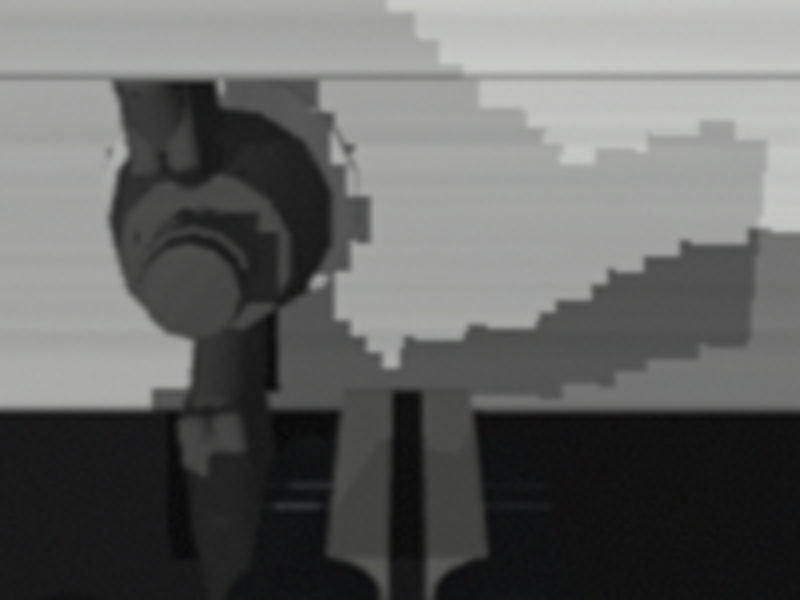

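Emit:
send_rows:
  motion: "-0.3 0.45 0 0 0 0 1;-0.25 0.45 0 0 0 0 1;-0.2 0.45 0 0 0 0 1;-0.1 0.45 0 0 0 0 1;0 0.45 0 0 0 0 1;0 0.45 0 0 0 0 1;0.1 0.4 0 0 0 0 1;0.15 0.4 0 0 0 0 1;0 0 0 0 0 0 1"

```text
t: 8.38
eef_pos: [0.4975, 0.0781, 0.043]
tool_rot: [0.0, 1.0, 0.011, 0.0]
contact_force: [-0.0, -0.6, 0.6]
gripper_width: 0.004
```

```bash
python3 - <<'E'
from h import *
status((-28,15,43))
T=wcam(); im=save('wrist','w8'); np.save('w8T.npy',T)
cv2.imwrite('pics/w8c.png',cv2.resize(im[180:330,220:420,::-1],None,fx=4,fy=4,interpolation=cv2.INTER_CUBIC))
E
```

```text
t 8.38 world [0.4975 0.0781 0.043 ] board mm [-29.7  17.2  43. ] F [-0.  -0.6  0.6] rotcorr deg [ 0.03  0.   -0.01]
to (-28, 15, 43) delta cm [ 0.17 -0.22 -0.  ]
```

View pics/w8c.png

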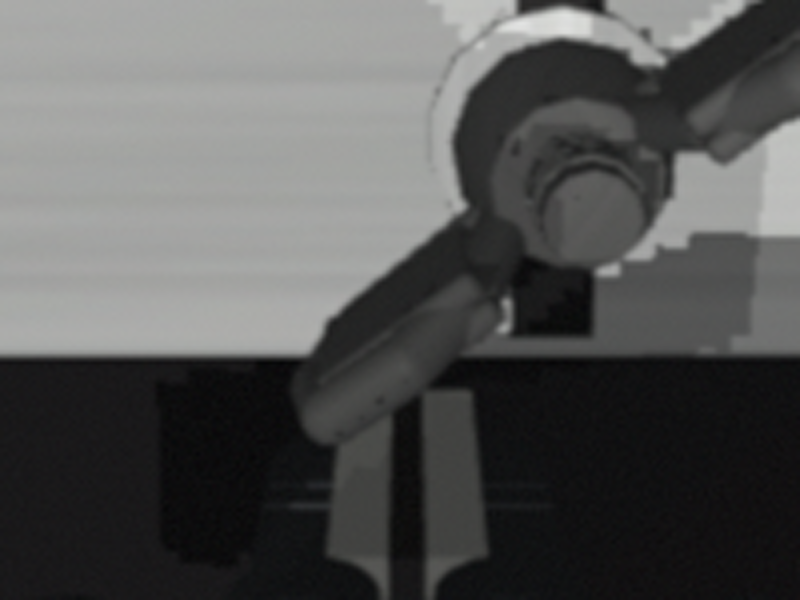

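Emit:
send_rows:
  motion: "0.4 0.3 0 0 0 0 1;0.4 0.3 0 0 0 0 1;0.4 0.3 0 0 0 0 1;0.4 0.25 0 0 0 0 1;0.4 0.2 0 0 0 0 1;0.4 0.1 0 0 0 0 1;0.4 0.1 0 0 0 0 1;0 0 0 0 0 0 1"

```text
t: 9.1
eef_pos: [0.5269, 0.0943, 0.0422]
tool_rot: [0.001, 1.0, 0.011, -0.002]
contact_force: [-1.3, 0.6, -0.1]
gripper_width: -0.002
```

```bash
python3 - <<'E'
from h import *
status((6,33,43))
T=wcam(); im=save('wrist','w9'); np.save('w9T.npy',T)
cv2.imwrite('pics/w9c.png',cv2.resize(im[180:330,220:420,::-1],None,fx=4,fy=4,interpolation=cv2.INTER_CUBIC))
E
```

```text
t 9.1 world [0.5269 0.0943 0.0422] board mm [ 0.2 32.8 42.2] F [-1.3  0.6 -0.1] rotcorr deg [ 0.08 -0.22  0.05]
to (6, 33, 43) delta cm [0.58 0.03 0.08]
```

View pics/w9c.png

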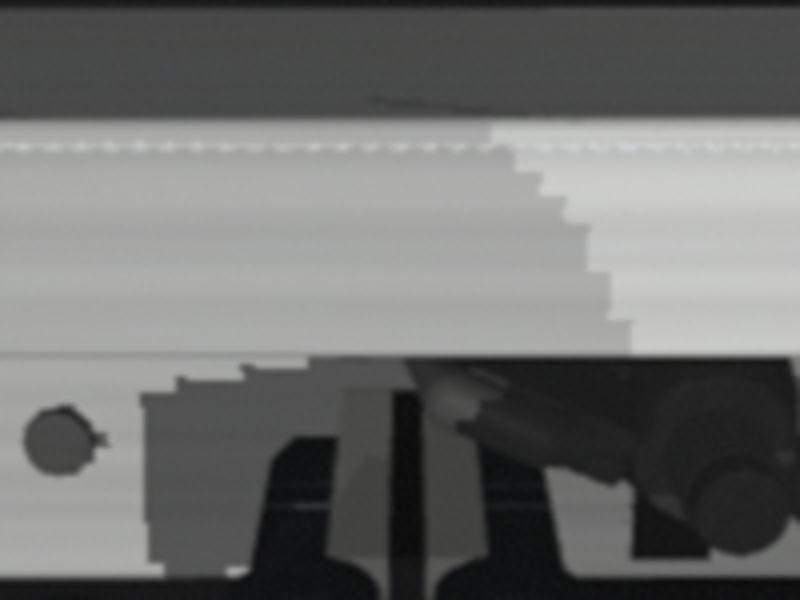

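Emit:
send_rows:
  motion: "0.35 0.05 0 0 0 0 1;0.35 0 0 0 0 0 1;0 0 0 0 0 0 1;-0.8 0.2 0 0 0 0 1;-0.8 0 0.5 0 0 0 1;0 0 2 0 0 0 1;0 0 2 0 0 0 1;0 0 1 0 0 0 1;0 -2 0 0 0 0 1;0 -2 0 0 0 0 1;0 -1.5 0 0 0 0 1;0 0 0 0 0 0 1"

```text
t: 10.15
eef_pos: [0.5147, 0.0435, 0.1026]
tool_rot: [-0.0, 1.0, 0.014, 0.001]
contact_force: [-0.2, 0.2, 0.7]
gripper_width: -0.001
```

```bash
python3 - <<'E'
from h import *
status((6,-41,90))
T=wcam(); im=save('wrist','w10'); np.save('w10T.npy',T)
E
```

```text
t 10.15 world [0.5147 0.0435 0.1026] board mm [-13.2 -17.7 102.6] F [-0.2  0.2  0.7] rotcorr deg [-0.05  0.16 -0.31]
to (6, -41, 90) delta cm [ 1.97 -2.29 -1.26]
```

View pics/w10.png

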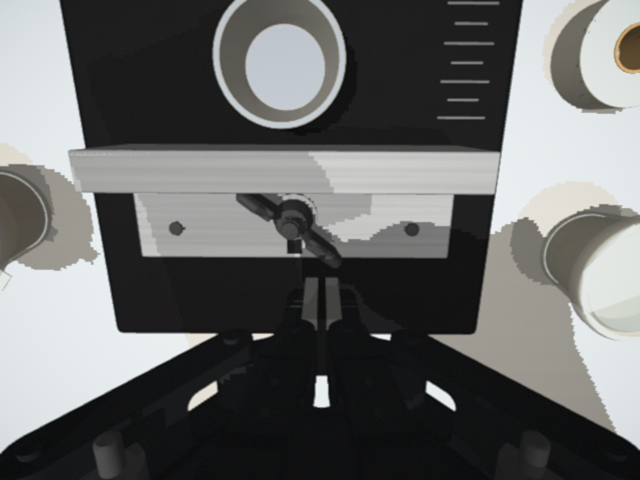

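Emit:
send_rows:
  motion: "0.5 -1 0 0 0 -0.3 1;0.5 -1 0 0 0 0 1;0.5 -0.9 0 0 0 0 1;0.3 -0.2 0 0 0 0 1;0 0 -1.2 0 0 0 1;0 0 -1.2 0 0 0 1;0 0 -1 0 0 0 1;0 0 0 0 0 0 1"

```text
t: 10.87
eef_pos: [0.5356, 0.0149, 0.0659]
tool_rot: [-0.002, 1.0, 0.013, 0.003]
contact_force: [-0.4, 0.6, -0.7]
gripper_width: -0.0
```

```bash
python3 - <<'E'
from h import *
status((6,-40,41))
T=wcam(); im=save('wrist','w11'); np.save('w11T.npy',T)
cv2.imwrite('pics/w11c.png',cv2.resize(im[180:330,220:420,::-1],None,fx=4,fy=4,interpolation=cv2.INTER_CUBIC))
E
```

```text
t 10.87 world [0.5356 0.0149 0.0659] board mm [  7.1 -46.8  65.9] F [-0.4  0.6 -0.7] rotcorr deg [-0.24  0.33 -0.22]
to (6, -40, 41) delta cm [-0.12  0.67 -2.49]
```

View pics/w11c.png

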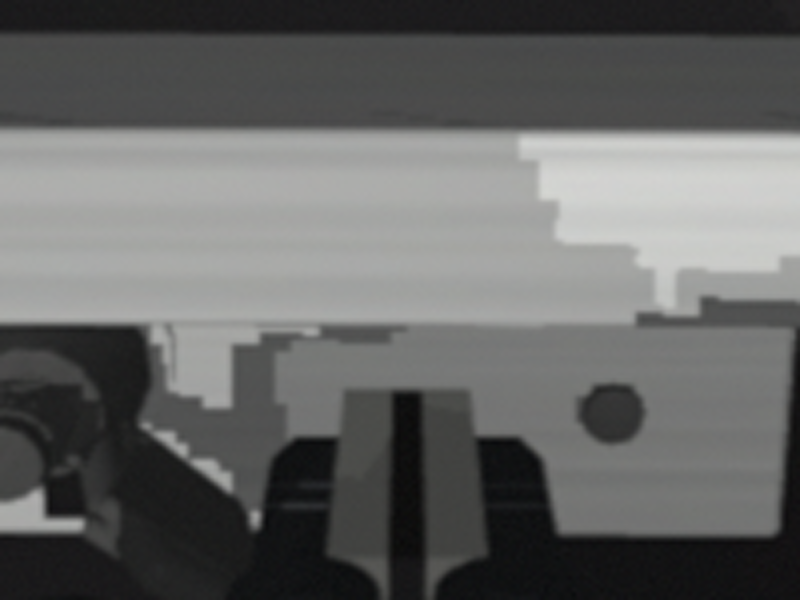

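Emit:
send_rows:
  motion: "0 0 -0.9 0 0.3 0 1;-0.1 0 -0.9 0 0.2 0 1;-0.1 0 -0.7 0 0 0 1;0 0 0 0 0 0 1;-0.4 0.4 0 0 0 0 1;-0.4 0.4 0 0 0 0 1;-0.4 0.4 0 0 0 0 1;0 0 0 0 0 0 1"

```text
t: 11.58
eef_pos: [0.5203, 0.0286, 0.0389]
tool_rot: [-0.002, 1.0, 0.014, -0.002]
contact_force: [-0.1, -0.5, -0.1]
gripper_width: -0.001
```

```bash
python3 - <<'E'
from h import *
status((-26,-15,40))
E
```

```text
t 11.58 world [0.5203 0.0286 0.0389] board mm [ -7.9 -32.7  38.9] F [-0.1 -0.5 -0.1] rotcorr deg [-0.23 -0.23 -0.29]
to (-26, -15, 40) delta cm [-1.85  1.73  0.11]
```

Emit:
send_rows:
  motion: "-0.45 0.25 0 0 0 -0.2 1;-0.4 0.3 0 0 0 0 1;-0.4 0.35 0 0 0 0 1;-0.3 0.4 0 0 0 0 1;-0.3 0.4 0 0 0 0 1;-0.2 0.4 0 0 0 0 1;-0.1 0.4 0 0 0 0 1;-0.05 0.3 0 0 0 0 1;0 0 0 0 0 0 1"

```text
t: 12.33
eef_pos: [0.497, 0.0593, 0.0406]
tool_rot: [-0.002, 1.0, 0.011, -0.0]
contact_force: [-0.1, -1.7, 0.1]
gripper_width: -0.001
```

```bash
python3 - <<'E'
from h import *
status((-31,7,40))
T=wcam(); im=save('wrist','w12'); np.save('w12T.npy',T)
cv2.imwrite('pics/w12c.png',cv2.resize(im[180:330,220:420,::-1],None,fx=4,fy=4,interpolation=cv2.INTER_CUBIC))
E
```

```text
t 12.33 world [0.497  0.0593 0.0406] board mm [-30.5  -1.5  40.6] F [-0.1 -1.7  0.1] rotcorr deg [-0.19 -0.   -0.06]
to (-31, 7, 40) delta cm [-0.07  0.85 -0.06]
```

View pics/w12c.png

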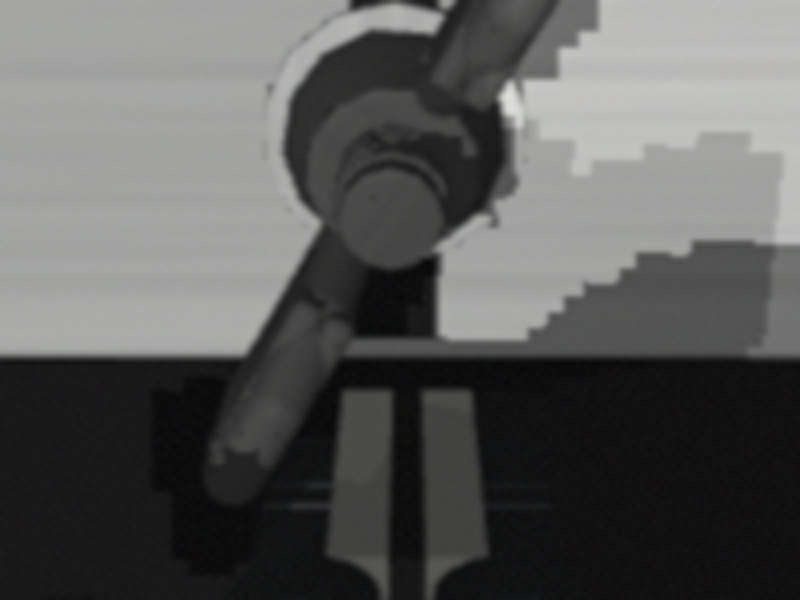

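Wing at about 153°. I push on in small steps until the force shows the hard stop.

Emit:
send_rows:
  motion: "0 0.35 0 0 0 0 1;0.05 0.35 0 0 0 0 1;0.05 0.3 0 0 0 0 1;0.05 0.2 0 0 0 0 1"

```text
t: 12.72
eef_pos: [0.4977, 0.0714, 0.0401]
tool_rot: [-0.001, 1.0, 0.011, -0.001]
contact_force: [-1.0, -0.4, -0.0]
gripper_width: -0.001
```

```bash
python3 - <<'E'
from h import *
status((-31,7,40))
T=wcam(); im=save('wrist','w13'); np.save('w13T.npy',T)
cv2.imwrite('pics/w13c.png',cv2.resize(im[180:330,220:420,::-1],None,fx=4,fy=4,interpolation=cv2.INTER_CUBIC))
E
```

```text
t 12.72 world [0.4977 0.0714 0.0401] board mm [-29.5  10.6  40.1] F [-1.  -0.4 -0. ] rotcorr deg [-0.15 -0.14  0.01]
to (-31, 7, 40) delta cm [-0.14 -0.36 -0.01]
```

View pics/w13c.png

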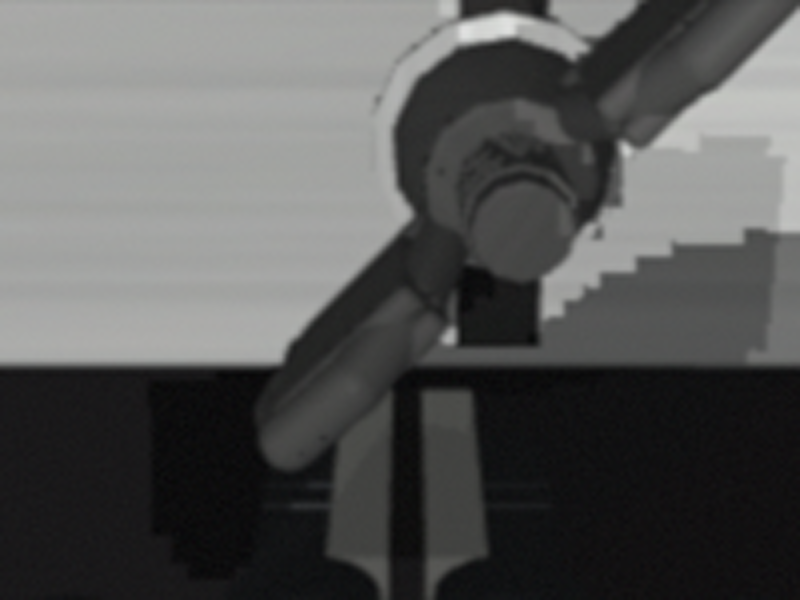

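Emit:
send_rows:
  motion: "0.2 0.25 0 0 0 0 1;0.2 0.25 0 0 0 0 1;0.15 0.2 0 0 0 0 1"

```text
t: 13.02
eef_pos: [0.4976, 0.0726, 0.0389]
tool_rot: [0.004, 1.0, 0.009, -0.008]
contact_force: [-4.9, -4.9, 6.6]
gripper_width: 0.001
```

```bash
python3 - <<'E'
from h import *
status((-31,7,40))
T=wcam(); im=save('wrist','w14'); np.save('w14T.npy',T)
cv2.imwrite('pics/w14c.png',cv2.resize(im[180:330,220:420,::-1],None,fx=4,fy=4,interpolation=cv2.INTER_CUBIC))
E
```

```text
t 13.02 world [0.4976 0.0726 0.0389] board mm [-29.6  11.7  38.9] F [-4.9 -4.9  6.6] rotcorr deg [ 0.41 -0.89  0.19]
to (-31, 7, 40) delta cm [-0.13 -0.47  0.11]
```

View pics/w14c.png

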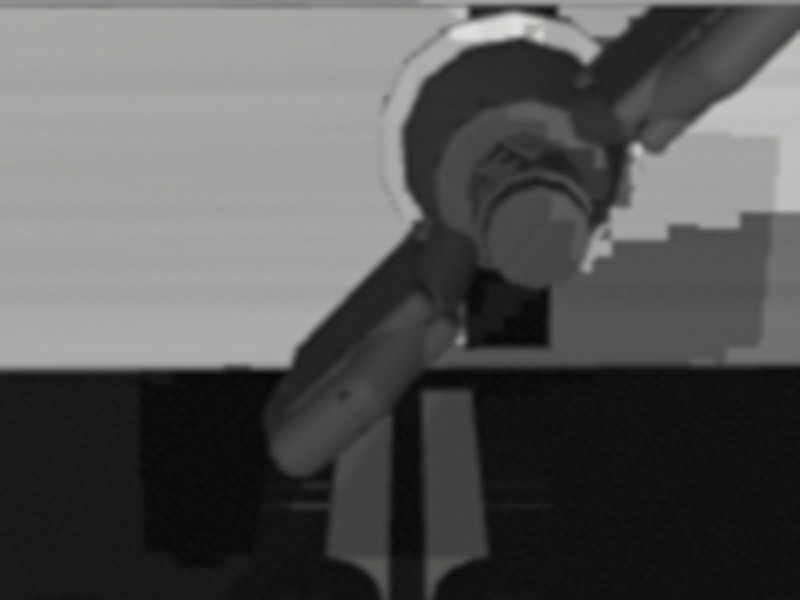

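The stop is reached: the finger stalled with about 7 N of sideways force and the wing at about 135°. I back off along the way I came and check.

Emit:
send_rows:
  motion: "-0.4 -0.5 0 0 0 0 1;-0.6 -0.6 0 0 0 0 1;-0.8 -0.3 0.5 0 0 0 1;-0.5 0 2 0 0 0 1;-0.5 0 2 0 0 0 1;-0.5 0 2 0 0 0 1;-0.5 0 2 0 0 0 1;0 0 0 0 0 0 1;0 0 0 0 0 0 1"

```text
t: 13.82
eef_pos: [0.4544, 0.0583, 0.1281]
tool_rot: [0.002, 1.0, 0.01, -0.007]
contact_force: [0.7, 0.4, -0.1]
gripper_width: -0.002
```

```bash
python3 - <<'E'
from h import *
status()
T=wcam(); im=save('wrist','w15'); np.save('w15T.npy',T)
for c in ['top','side']: save(c,c+'1')
for n in ['deli_cup_a','label_roll','portion_cup','spoon','ticket_block','salt_shaker']:
    for r in regions_of(n,'top')[:2]: print(n,round(r['conf'],2),r['point'])
E
```

```text
t 13.82 world [0.4544 0.0583 0.1281] board mm [-73.2  -1.6 128.1] F [ 0.7  0.4 -0.1] rotcorr deg [ 0.28 -0.83  0.16]
deli_cup_a 0.84 [371.3, 253.4]
deli_cup_a 0.82 [223.1, 261.2]
label_roll 0.66 [356.6, 217.3]
portion_cup 0.67 [287.1, 221.4]
spoon 0.62 [491.2, 257.5]
ticket_block 0.86 [151.7, 304.4]
salt_shaker 0.53 [164.5, 232.1]
salt_shaker 0.51 [493.3, 258.0]
```

View pics/w15.png

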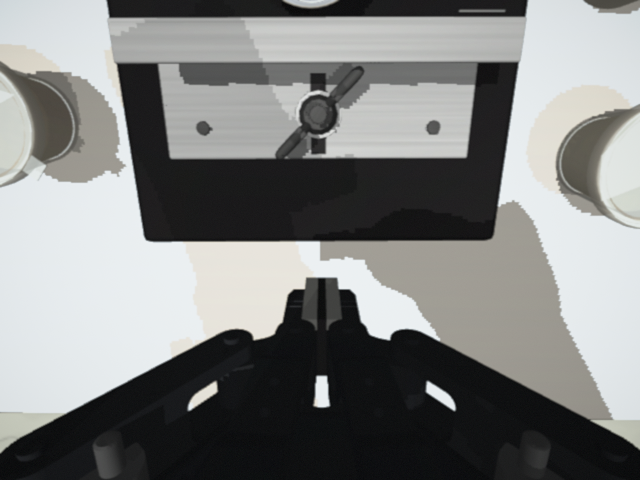

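View pics/top1.png

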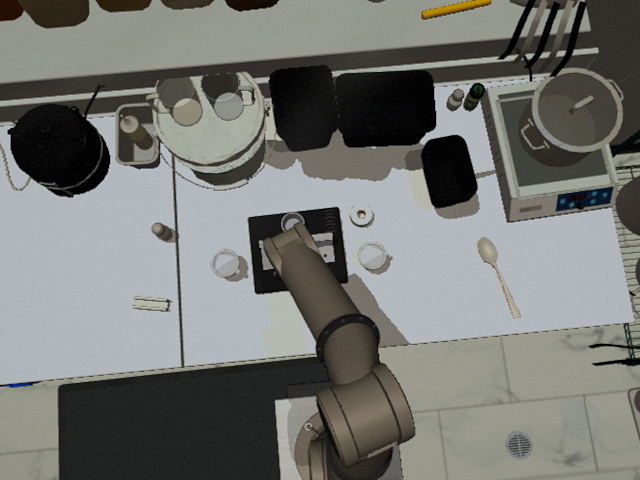

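```bash
python3 - <<'E'
from h import *
for z in (.046,.055): ang('w15T.npy',(280,157),z); ang('w15T.npy',(361,68),z)
d=cv2.absdiff(cv2.imread('pics/top0.png'),cv2.imread('pics/top1.png')).max(2)
for n,(u,v) in dict(cupA=(225,263),cupB=(372,255),roll=(361,215),ticket=(151,303),salt=(162,231),spoon=(497,270)).items(): print(n,(d[v-20:v+20,u-20:u+20]>40).sum())
status()
E
```

```text
tip r 0.0328 board ang 135.6
tip r 0.0362 board ang 316.4
tip r 0.0314 board ang 135.7
tip r 0.0348 board ang 316.3
cupA 0
cupB 5
roll 0
ticket 0
salt 0
spoon 0
t 14.27 world [0.4541 0.0583 0.1266] board mm [-73.4  -1.6 126.6] F [ 0.3 -0.6  0. ] rotcorr deg [ 0.3  -1.02  0.15]
```

```bash
python3 -c "
from station import hand_in; print(hand_in())"
```

```text
the job is handed in; nothing more can be done
None
```

The wing nut is tight on its washer, and the job was handed in at about 14 s of the 51 s allowed. I used the shut fingertips as a single pusher and turned the nut in three strokes. The first went from the left, and the other two swept from the right round the front. Each pressed one trailing wing face only.

**Hard stop:** on the last push the finger stalled, moving about 1 mm of the 6 to 8 mm commanded, with about 7 N of sideways force.

**Nut angle:** after backing off, the wings measured 135.6° and 316.4° in the board frame; tight is 135° and 315°. The starting angle I measured, about 2.75 rad, plus the turn I made puts the nut at about 8.0 rad. Being half a turn short would have needed a start below 0, which is outside its range.

**Bystanders:** the top camera's before and after pictures showed no change at either tub, the label roll, ticket block, salt shaker or spoon. The sauce cup was not in that comparison because the arm partly hid it. It sat in the same place in the wrist pictures, and the arm did not go near it.

**Arm:** it stood clear, about 7 cm in front of the nut and 13 cm up, with only noise-level force.

The trained networks' positions shifted by up to about 5 pixels between looks, so I relied on the picture comparison instead. The arm overshot or drifted by up to about 9 mm on the faster moves, so I re-measured its position before each stroke. As it came down for the second stroke it rested lightly against a wing, at under 3 N.

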